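# Open the red screw press on the vanity shelf

### The job

The glue in the compact under the press with the red handwheel has set: open that press by turning its red wheel anticlockwise (seen from above), letting the hand rise with the screw, about a quarter turn until it is fully open, then let go. The press with the blue handwheel is still curing, so leave its wheel as it is.

Things in the scene. Friction and masses are not known exactly. Their poses are not given: they have to be found in the camera images.
- red_wheel_mid (a point): Red handwheel: centre of its level rim (60 mm across, 11 mm thick; hub 2 mm higher), on the upright screw axis, 146 mm above the shelf when closed. It tops a fixed aluminium press, base 110 x 124 mm; no part of the press under the rim is higher than 103 mm, and nothing is above. z axis up, x axis to the white dot on the rim, turning with it. Grip across the rim from above at any yaw
- red_wheel (a joint): Turn of the red wheel in rad: 0 closed, 1.4 fully open (hard stop). It grows anticlockwise seen from above. The screw is steep: wheel, stem and pressing plate rise 10 mm per rad, 14 mm in all. It starts between 0 and 0.2, needs about 0.12 N m to turn and stays where it is left
- blue_wheel_mid (a point): The same point of the blue handwheel, on a second fixed press of the same make and size that stands 0.16 m or more from the first, to either side of it
- blue_wheel (a joint): Turn of the blue wheel in rad, read as for the red one; it also starts between 0 and 0.2 and is to be left alone
Not all that is in view belongs to the job. Leave any black or brown look-alike of the part that bears blue_wheel_mid alone.

How it is judged (in metres and radians):
At the end, for the whole second after the job is handed in: The red wheel is within 0.25 rad (14 degrees) of its fully open stop, that is beyond 1.15 rad, at rest and let go, and the blue wheel is still closed (below 0.35 rad) (value of joint red_wheel above 1.15 rad and velocity of joint red_wheel between -0.1 and 0.1 rad/s and value of joint blue_wheel below 0.35 rad); the robot touches nothing.
It fails at once if the blue wheel is turned open by more than about 10 degrees (beyond 0.35 rad) (value of joint blue_wheel above 0.35 rad).
It also fails if it takes over 35 s, if anything falls off the work surface, if the arm or the gripper's body presses on something with over 40 N, if the wrist force passes 120 N, or if a joint passes its speed limit or range.

### The arm

A 6-joint arm with a two-finger parallel gripper is mounted at the origin on the work surface. World frame = base frame: x ahead of the robot, y to its left, z up, the work surface at z = 0. Lengths are in mm, angles in rad, forces in N, time in s.
With the tool pointing down it reaches from about 300 to 775 mm from the base axis. Payload 14.6 kg.
Tool frame: the origin (TCP) lies on the centre line of the jaws, within the pads' length; the fingertips stand manip.tcp_to_tips ahead of it and the grasp point (between the pads) lies 5 mm behind it (manip.tcp_to_tips is the distance from the TCP to the fingertips, in mm); z points along the fingers, y is the direction in which the jaws open and shut (so a half turn about z gives the same grasp; the last joint's range is limited). The gripper opens to 94 mm and grips with 3 to 60 N. Pads are 16 mm wide; open, the fingers measure 119 mm over their backs; the gripper's body (75 mm by 177 mm) begins 78 mm behind the grasp point.
Start: joints at [-1.35, 0.3, 1.521, -0, 1.321, -0.067], TCP at [156.107, -527.371, 219.446] pointing down, gripper open.
Joint ranges: [-3.03, 3.03], [-0.79, 2.21], [0.23, 2.52], [-1.04, 4.18], [0, 3.07], [-2.55, 2.55]. Speed limits (rad/s): [2.22, 2.22, 2.57, 3.14, 3.14, 3.14].

### API

Orientations are given as [roll, pitch, yaw] about the fixed x, y, z axes, in that order (R = Rz(yaw) Ry(pitch) Rx(roll)).
In Python, from cell import manip, optics, workorder gives the robot as it stands. The module is installed in compiled form; this text tells all that it offers.
- The arm moves only by the tool jog_arm, never from a script. Its argument "deltas" is text: rows parted by semicolons, each of 5 numbers parted by spaces: the shift along the tool's x, y, z in mm, then the turn about the tool's z in rad, then the finger opening in mm, from 0 to 94. In form: tx ty tz twist grip; .... A call has exactly 10 rows; each row is the pose to reach, as a shift and turn from the pose commanded when the call began, along the tool's axes at that moment; what a row does not reach only later rows make up. A row lasts 1/8 s, in which the tool goes at most 62.5 mm and 10.7 degrees, less where a joint would pass 70% of its speed; a pose out of reach is approached as far as the arm can. A call with a gripper value outside its range is refused whole. The fingers move at their own pace and stop on an object; "squeeze" is the grip in N (left out, the last holds). Time passes only in rows, so rows that repeat a pose let the fingers close, or fill a call up. It gives the time, the measured TCP pose, the force and the opening at its end, in the units of the state.
- manip.read_state(): the state, without advancing time (a new reading comes with each control period).
- optics.camera(name): name is "scene" or "side" or "wrist"; returns (picture, depth): 384x512x3 uint8, red, green, blue; 384x512 float32, mm along the optical axis (not along the pixel's ray), 0 where there is no reading.
- optics.get_calibration(name): a dict with "intrinsics" (3x3 intrinsics, pixels), "R" (3x3) and "t" (3): a world point X has camera coordinates R X + t; the wrist camera has in their place "hand_eye" (4x4, takes a point from camera to tool coordinates, whose origin is the TCP and whose axes are the flange's). Camera axes: x right, y down, z forward; pixel columns grow to the right and rows downward; lengths in mm; the calibration is good to about 2 mm. A picture is of the moment at which its call begins: read the wrist's pose just before it. get_calibration takes no time and is no camera call.
- workorder.sign_off(): hands the job in, once; it reports no verdict.
The state is a dict: "clock": time; "joints": joint angles; "qd": joint speeds; "effort": joint torques, N m; "eef_pos": TCP position; "eef_rot": TCP orientation; "wrist_force": force on the tool from outside, world axes, zero at the start; "moment": the same for the moment, N m; "finger_gap": finger opening in mm.
Only numpy, scipy, OpenCV 4.12 (cv2) and the standard library are available. Lean on these libraries where they do the work, as an engineer would, in place of code of your own. Each camera call takes 0.05 s, during which the arm holds its last target.

## Working session

There is one attempt and no reset: what is moved stays moved. The work goes in short steps, Python scripts to look and compute and a tool call to move; the robot and the scene stay as the last step left them, time stands still between calls to the robot, and variables do not carry over. Pictures are saved under pics/ and viewed, and the job is handed in when it is done.

Besides the shell and the picture viewer there is one more tool, called as a command line: name --argument value ..., lists and objects as JSON in quotes. jog_arm: Moves the arm, as the interface text tells. Its arguments: {"type":"object","properties":{"deltas":{"type":"string"},"squeeze":{"type":"number"}},"required":["deltas"]}

```bash
mkdir -p pics; python3 - <<'E'
from cell import manip, optics
import cv2,numpy as np
print(manip.read_state(), manip.tcp_to_tips)
for n in("scene","side"):
    p,d=optics.camera(n); cv2.imwrite(f"pics/{n}1.png",p[:,:,::-1]); np.save(f"{n}_d.npy",d); np.save(f"{n}_p.npy",p)
    c=optics.get_calibration(n); print(n,c)
print(optics.get_calibration("wrist"))
E
```

```text
{'clock': 0.0, 'joints': array([-1.34960433e+00,  3.00464258e-01,  1.52158861e+00, -9.58149076e-06,
        1.32070434e+00, -6.66066198e-02]), 'qd': array([-1.65057934e-03, -2.71501672e-04, -9.72096632e-06,  9.65232026e-05,
        1.02333732e-03, -2.05206622e-04]), 'effort': array([-2.24997391e-03, -5.31799006e+01, -3.52740097e+01,  7.07732281e-02,
        2.44574749e-02, -6.55601048e-05]), 'eef_pos': array([ 156.04929079, -527.13590425,  218.88689095]), 'eef_rot': array([-3.14043006e+00, -6.82497583e-05,  2.87800951e-01]), 'wrist_force': array([ 0.41310643,  0.22590746, -0.37520937]), 'moment': array([0.02762295, 0.032294  , 0.01373438]), 'finger_gap': 93.8639835635667} 14.0
scene {'intrinsics': array([[420.56800334,   0.        , 257.30085521],
       [  0.        , 420.56800334, 202.82403805],
       [  0.        ,   0.        ,   1.        ]]), 'R': array([[ 0.57265972,  0.81979197,  0.00140077],
       [ 0.68032446, -0.47428095, -0.55876311],
       [-0.45740516,  0.32093411, -0.82932613]]), 't': array([-258.77077608, -248.38046015, 1189.61224633])}
side {'intrinsics': array([[
[... 177 characters left out ...]
1906782,  0.00607973],
       [-0.34351128,  0.42754678, -0.83618404],
       [ 0.51505526, -0.65875549, -0.54841525]]), 't': array([335.11088155, 272.8550513 , 658.91893713])}
{'intrinsics': array([[281.0351028 ,   0.        , 250.83543356],
       [  0.        , 281.0351028 , 188.46145778],
       [  0.        ,   0.        ,   1.        ]]), 'hand_eye': array([[-6.43881731e-04, -9.59465447e-01, -2.81825552e-01,
         8.25266010e+01],
       [ 9.99999698e-01, -4.95204515e-04, -5.98774362e-04,
        -6.41813118e-02],
       [ 4.34942025e-04, -2.81825853e-01,  9.59465476e-01,
        -1.66198521e+02],
       [ 0.00000000e+00,  0.00000000e+00,  0.00000000e+00,
         1.00000000e+00]])}
```

View pics/scene1.png

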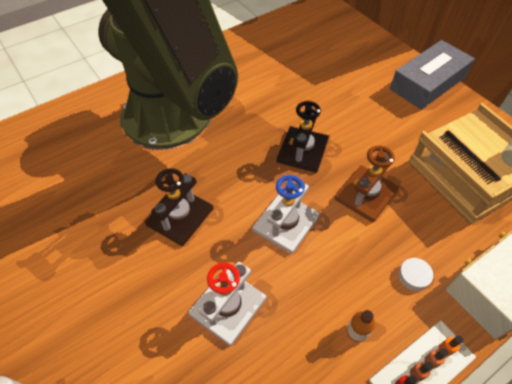

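View pics/side1.png

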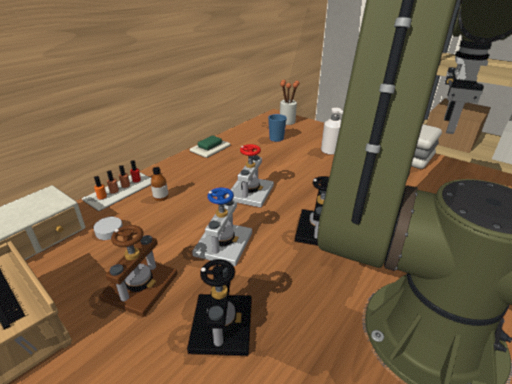

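Scene candidates are: red wheel (223,279), blue wheel (290,188), black look-alikes (171,182) and (308,111), brown (380,157). The only red wheel is the one at (223,279), on an aluminium press. I'll check it in a close crop and measure it.

```bash
cat > h.py <<'E'
import numpy as np,cv2
from cell import optics
def world(n,d,u,v,c=None):
    c=c or optics.get_calibration(n);K=c["intrinsics"]
    z=d[v,u]; P=np.stack([(u-K[0,2])/K[0,0]*z,(v-K[1,2])/K[1,1]*z,z],-1)
    return (P-c["t"])@c["R"]
E
python3 - <<'E'
from h import *
for n in("scene","side"):
    p=np.load(f"{n}_p.npy");d=np.load(f"{n}_d.npy")
    h=cv2.cvtColor(p,cv2.COLOR_RGB2HSV)
    for nm,m in(("red",((h[...,0]<5)|(h[...,0]>174))&(h[...,1]>190)&(h[...,2]>120)),("blue",(abs(h[...,0].astype(int)-115)<12)&(h[...,1]>150)&(h[...,2]>80))):
        k,l,s,c=cv2.connectedComponentsWithStats(m.astype(np.uint8))
        for i in range(1,k):
            if s[i,4]<60: continue
            v,u=np.where((l==i)&(d>0)); W=world(n,d,u,v)
            zt=np.percentile(W[:,2],90); q=W[W[:,2]>zt-8]
            lo,hi=np.percentile(q,2,axis=0),np.percentile(q,98,axis=0)
            print(n,nm,s[i],c[i].round(),"mid",((lo+hi)/2).round(1),"ext",(hi-lo).round(1),"ztop",zt.round(1))
    x,y=((190,245) if n=="scene" else (215,135))
    cr=p[y:y+110,x:x+90] 
    cv2.imwrite(f"pics/{n}crop.png",cv2.resize(cr[:,:,::-1],None,fx=5,fy=5,interpolation=cv2.INTER_CUBIC))
E
```

```text
scene red [208 263  32  30 483] [223. 277.] mid [ 573.6 -159.5  151.5] ext [51.8 52.4  7.4] ztop 153.8
scene blue [277 176  27  22 252] [289. 186.] mid [481.2  60.3 152.5] ext [50.1 48.2  8.2] ztop 154.7
side red [240 144  20  12 158] [250. 150.] mid [ 568.2 -155.   149. ] ext [49.2 51.8  9. ] ztop 152.4
side blue [208 188  25  16 255] [220. 195.] mid [476.1  66.2 149.5] ext [49.4 50.3  8.9] ztop 152.3
```

View pics/scenecrop.png

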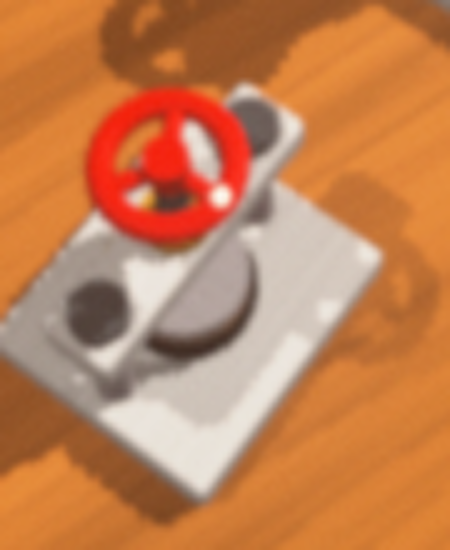

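The crop shows the red-rimmed wheel on the aluminium press, with its white dot at about px (234,284). The two cameras put the rim at about (571,-157), top near 153, which matches 146 mm plus half the rim thickness and a little opening. Next I'll hover over it and look with the wrist camera.

jog_arm --deltas "50 -24 0 -0.03 94; 106 -50 0 -0.07 94; 162 -76 0 -0.10 94; 218 -103 0 -0.14 94; 274 -129 0 -0.18 94; 330 -155 0 -0.21 94; 386 -182 0 -0.25 94; 442 -208 0 -0.28 94; 490 -231 0 -0.31 94; 503 -237 0 -0.31 94" --squeeze 25

```text
clock: 1.35
eef_pos: [572.5, -155.1, 218.6]
eef_rot: [-3.141, 0.001, 0.601]
wrist_force: [-0.5, -0.7, -0.7]
finger_gap: 94.4
```

```bash
cat >> h.py <<'E'
from cell import manip
from scipy.spatial.transform import Rotation as Ro
def wrist(name):
    s=manip.read_state(); p,d=optics.camera("wrist"); c=optics.get_calibration("wrist")
    cv2.imwrite(f"pics/{name}.png",p[:,:,::-1])
    R=Ro.from_euler("xyz",s["eef_rot"]).as_matrix(); H=c["hand_eye"];K=c["intrinsics"]
    def w(u,v,z): 
        P=np.stack([(u-K[0,2])/K[0,0]*z,(v-K[1,2])/K[1,1]*z,z],-1)
        return (P@H[:3,:3].T+H[:3,3])@R.T+s["eef_pos"]
    return s,p,d,w
def redpts(p,d,w):
    h=cv2.cvtColor(p,cv2.COLOR_RGB2HSV)
    m=((h[...,0]<5)|(h[...,0]>174))&(h[...,1]>170)&(h[...,2]>90)
    k,l,st,c=cv2.connectedComponentsWithStats(m.astype(np.uint8))
    i=1+np.argmax(st[1:,4]); v,u=np.where((l==i)&(d>0)); print("blob",st[i])
    W=w(u,v,d[v,u]); return W
E
python3 - <<'E'
from h import *
s,p,d,w=wrist("w1"); print(s["clock"],s["joints"].round(3),s["eef_pos"].round(1),s["eef_rot"].round(3),np.abs(s["qd"]).max())
W=redpts(p,d,w); zt=np.percentile(W[:,2],90); q=W[W[:,2]>zt-6]
lo,hi=np.percentile(q,1,axis=0),np.percentile(q,99,axis=0); print(((lo+hi)/2).round(1),(hi-lo).round(1),zt, np.percentile(W[:,2],[10,50,90,99]))
E
```

```text
1.35 [-0.326  0.398  1.392  0.     1.353  0.643] [ 572.5 -155.1  218.6] [-3.141e+00  1.000e-03  6.010e-01] 0.16137984349317838
blob [ 222  172   66   63 2204]
[ 573.8 -157.8  152.3] [53.2 53.9  7.2] 154.52116376361647 [149.33226694 151.80972801 154.52116376 155.90814441]
```

View pics/w1.png

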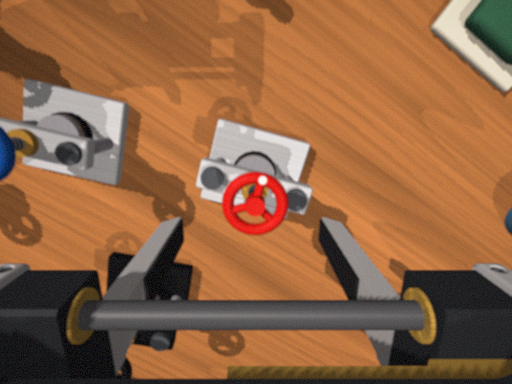

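```bash
python3 - <<'E'
from h import *
for i in range(2):
    s,p,d,w=wrist(f"w2{i}"); print(s["clock"],s["eef_pos"].round(1),s["eef_rot"].round(3),np.abs(s["qd"]).max())
    W=redpts(p,d,w); zt=np.percentile(W[:,2],90); q=W[W[:,2]>zt-7]
    (c,r),_=cv2.minEnclosingCircle(q[:,:2].astype(np.float32)),0
    print(np.array(c).round(1),r,((q.min(0)+q.max(0))/2).round(1))
    R=Ro.from_euler("xyz",s["eef_rot"]).as_matrix()
    print("tool-frame offset",(R.T@(np.array([*c,148])-s["eef_pos"])).round(1))
v,u=np.array([181]),np.array([262]); P=w(u,v,d[v,u])[0]; print("dot",P, np.arctan2(*(P[:2]-c)[::-1]))
E
```

```text
1.4 [ 572.5 -155.3  218.7] [-3.141  0.     0.6  ] 0.05589951130575169
blob [ 222  174   66   62 2223]
[ 572.9 -159. ] 29.131023406982422 [ 573.1 -158.9  152. ]
tool-frame offset [-1.7  3.4 70.7]
1.45 [ 571.4 -156.6  218.8] [-3.141e+00  1.000e-03  5.990e-01] 0.04635809910955995
blob [ 221  172   67   62 2239]
[ 572.7 -159. ] 29.32901382446289 [ 572.9 -159.2  152.4]
tool-frame offset [-0.2  2.7 70.8]
dot [ 593.99140615 -152.56521488  152.58894154] 0.2937595783389612
```

Two wrist readings agree on a centre near (572.8,-159.0), radius about 29 (nominal 30) and rim mid-height near 148. I'll descend 76 mm with a 2.5 mm y correction, then close.

jog_arm --deltas "0 2.5 15 0 94; 0 2.5 35 0 94; 0 2.5 55 0 94; 0 2.5 70 0 94; 0 2.5 76 0 94; 0 2.5 76 0 94; 0 2.5 76 0 50; 0 2.5 76 0 50; 0 2.5 76 0 50; 0 2.5 76 0 50" --squeeze 25

```text
clock: 2.75
eef_pos: [572.6, -159.3, 143.6]
eef_rot: [-3.142, -0.0, 0.598]
wrist_force: [-0.3, 0.1, 2.5]
finger_gap: 59.5
```

```bash
python3 - <<'E'
from h import *
s,p,d,w=wrist("w3"); print({k:np.round(s[k],3) for k in s})
E
```

```text
{'clock': np.float64(2.75), 'joints': array([-0.333,  0.466,  1.474,  0.   ,  1.201,  0.64 ]), 'qd': array([-0.   , -0.   , -0.002,  0.002,  0.003,  0.001]), 'effort': array([-6.2000e-01, -5.9872e+01, -3.3528e+01, -1.6800e-01, -3.8000e-01,
       -2.0000e-03]), 'eef_pos': array([ 572.558, -159.326,  143.555]), 'eef_rot': array([-3.142, -0.   ,  0.598]), 'wrist_force': array([-0.265,  0.144,  2.497]), 'moment': array([ 0.157,  0.059, -0.01 ]), 'finger_gap': np.float64(59.549)}
```

View pics/w3.png

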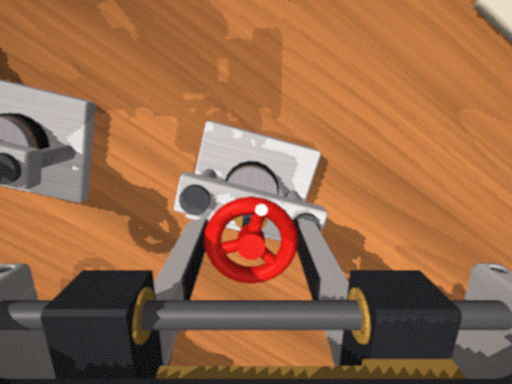

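The picture shows the fingers closed on the rim at left and right, centred, with a 59.5 mm gap and low forces. The dot is at (262,210). I'll turn anticlockwise, which is negative twist, and rise 10 mm per rad.

jog_arm --deltas "0 0 -0.8 -0.08 50; 0 0 -2.2 -0.22 50; 0 0 -3.6 -0.36 50; 0 0 -5.0 -0.50 50; 0 0 -6.4 -0.64 50; 0 0 -7.8 -0.78 50; 0 0 -9.2 -0.92 50; 0 0 -10.6 -1.06 50; 0 0 -11.6 -1.16 50; 0 0 -12 -1.2 50"

```text
clock: 4.05
eef_pos: [572.3, -159.2, 155.6]
eef_rot: [-3.141, -0.001, 1.8]
wrist_force: [-3.7, 2.5, 3.1]
finger_gap: 59.1
```

```bash
python3 - <<'E'
from h import *
s,p,d,w=wrist("w4"); print({k:np.round(s[k],3) for k in s})
E
```

```text
{'clock': np.float64(4.05), 'joints': array([-0.333,  0.454,  1.463,  0.   ,  1.226, -0.562]), 'qd': array([ 0.001, -0.003, -0.004, -0.001,  0.006, -0.294]), 'effort': array([-3.6200e-01, -5.9122e+01, -3.4508e+01, -1.7000e-01, -9.0100e-01,
       -4.3000e-02]), 'eef_pos': array([ 572.27 , -159.205,  155.57 ]), 'eef_rot': array([-3.141e+00, -1.000e-03,  1.800e+00]), 'wrist_force': array([-3.655,  2.475,  3.07 ]), 'moment': array([ 0.337,  0.518, -0.152]), 'finger_gap': np.float64(59.146)}
```

View pics/w4.png

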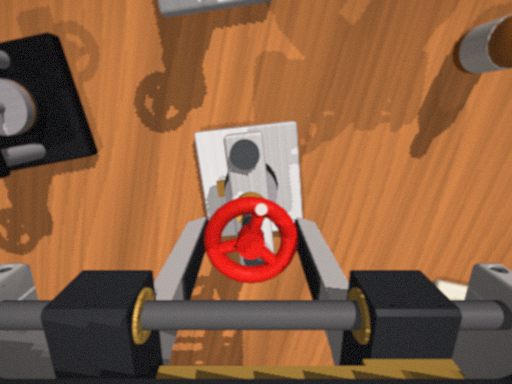

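The wheel followed the hand with no slip: the dot is still at (262,210), so it has turned about 1.2 rad. The moment is only the screw friction, so the stop isn't reached yet. I'll turn a little further.

jog_arm --deltas "0 0 -0.4 -0.04 50; 0 0 -0.8 -0.08 50; 0 0 -1.2 -0.12 50; 0 0 -1.6 -0.16 50; 0 0 -1.8 -0.18 50; 0 0 -1.8 -0.18 50; 0 0 -1.8 -0.18 50; 0 0 -1.8 -0.18 50; 0 0 -1.8 -0.18 50; 0 0 -1.8 -0.18 50"

```text
clock: 5.35
eef_pos: [572.3, -159.3, 157.3]
eef_rot: [-3.141, -0.0, 1.977]
wrist_force: [-4.7, 2.0, 4.1]
finger_gap: 59.2
```

```bash
python3 - <<'E'
from h import *
s,p,d,w=wrist("w5"); print({k:np.round(s[k],3) for k in s})
E
```

```text
{'clock': np.float64(5.35), 'joints': array([-0.333,  0.452,  1.461,  0.   ,  1.229, -0.739]), 'qd': array([ 0.001, -0.001,  0.   , -0.   , -0.001, -0.001]), 'effort': array([-5.2700e-01, -5.8349e+01, -3.4746e+01, -6.6000e-02, -1.3630e+00,
       -1.3000e-02]), 'eef_pos': array([ 572.327, -159.268,  157.334]), 'eef_rot': array([-3.141, -0.   ,  1.977]), 'wrist_force': array([-4.737,  1.99 ,  4.053]), 'moment': array([0.328, 0.801, 0.017]), 'finger_gap': np.float64(59.187)}
```

View pics/w5.png

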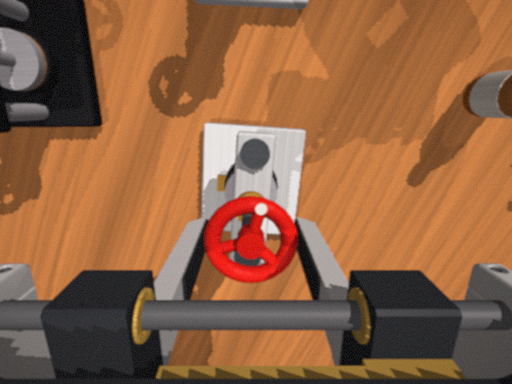

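It has turned 1.38 rad from the start with no slip, so it is at or very near the stop. I'll let go and rise.

jog_arm --deltas "0 0 0 0 94; 0 0 0 0 94; 0 0 0 0 94; 0 0 0 0 94; 0 0 -10 0 94; 0 0 -30 0 94; 0 0 -50 0 94; 0 0 -65 0 94; 0 0 -70 0 94; 0 0 -70 0 94"

```text
clock: 6.65
eef_pos: [572.5, -159.4, 227.2]
eef_rot: [-3.142, -0.0, 1.978]
wrist_force: [-0.7, -0.1, 0.9]
finger_gap: 93.9
```

```bash
python3 - <<'E'
from h import *
s,p,d,w=wrist("w6"); print({k:np.round(s[k],3) for k in s})
W=redpts(p,d,w); print(np.percentile(W[:,2],[10,50,90]))
p,d=optics.camera("scene"); cv2.imwrite("pics/scene2.png",p[:,:,::-1])
E
```

```text
{'clock': np.float64(6.65), 'joints': array([-0.333,  0.394,  1.377,  0.   ,  1.371, -0.74 ]), 'qd': array([ 0.001,  0.01 ,  0.011,  0.001, -0.006,  0.   ]), 'effort': array([ 1.4000e-02, -6.0149e+01, -3.6676e+01,  4.4000e-02,  1.9300e-01,
        0.0000e+00]), 'eef_pos': array([ 572.523, -159.403,  227.156]), 'eef_rot': array([-3.142, -0.   ,  1.978]), 'wrist_force': array([-0.684, -0.096,  0.923]), 'moment': array([-0.038, -0.159,  0.037]), 'finger_gap': np.float64(93.854)}
blob [ 218  172   66   63 2357]
[163.54135324 165.61781463 168.24911343]
```

View pics/w6.png

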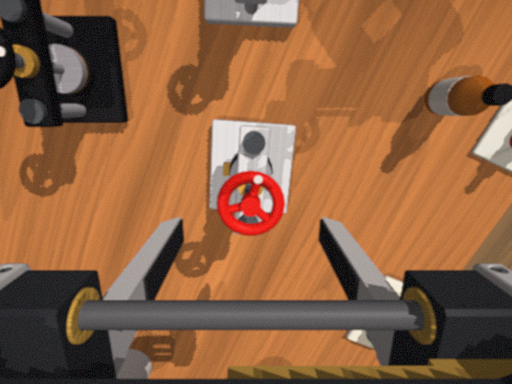

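View pics/scene2.png

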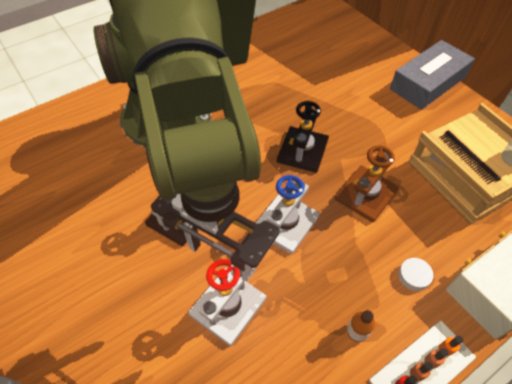

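The wheel rose about 13.8 mm (median height 151.8 to 165.6 mm). Its dot stayed at the turned angle, px (258,180), the fingers are clear and the blue wheel at (290,188) is unchanged. I'll hand the job in.

```bash
python3 -c "
from cell import workorder,manip
workorder.sign_off(); print(manip.read_state()['clock'])"
```

```text
the job is handed in; nothing more can be done
the job is handed in; nothing more can be done
```

The red press is open. I gripped the red wheel across its rim, turned it 1.38 rad anticlockwise while rising about 14 mm with the screw, then let go and lifted clear. I handed the job in at about 6.7 s on the clock.

- **Red wheel:** after release the rim stood about 13.8 mm higher than before, and the white dot stayed where the turn left it. Since the wheel started at 0 or more, it should be at about 1.38 rad or more, well past the required 1.15. I saw no clear torque rise at the stop, so contact with the stop itself isn't confirmed.
- **Blue wheel:** it looks unchanged in the last scene picture; I never touched it.
- **Forces:** the readings at the end of each move were all under about 7 N, and about 1 N once clear.
- **Disagreement:** the side camera put the wheel centre about 5 mm off from the scene and wrist cameras. I went by the wrist camera.

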